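# Catch and lower the lid of the soap box

### The job

The lid of the wooden soap box stands open, leaning back on its stop. Without gripping anything, nudge the lid forward from behind so that it tips over, catch it on a finger as it falls, and lower it gently on that finger all the way shut, so that it neither drops nor bangs. Then move the hand clear; leave the soaps, the tin and the beaker where they are and do not press hard on the lid.

Things in the scene. Friction and masses are not known exactly. Their poses are not given: they have to be found in the camera images.
- soap_box: open-topped light wooden box, 130 (x) x 190 (y) x 85 (z) mm, walls 10 mm, fixed to the worktop. Origin: centre of its underside; its front (-x side) looks roughly at the robot, z up. The hinge of the lid runs along y on its far (+x) upper edge.
- box_hinge (a point): middle of the lid's hinge axis: 65 mm along the box's +x from the box's origin, 85 mm up (level with the rim). Axes as the box's.
- lid (a joint): angle of the lid in rad: 0 = shut (lying flat on the rim), 1.571 = upright, 1.8 = leaning back on its stop, where it starts. Lid: darker wooden board of 0.22 kg or so, 150 mm from hinge to free edge, 190 mm wide, 8 mm thick. The hinge is damped, without spring: from the stop about 0.3 N at the free edge tips it; it balances at about 1.52, and below that it falls shut by itself, slowly at first (about 1 to 2 s to lean halfway down), then at about 1.0 to 1.6 rad/s, which bangs.
- lid_edge (a point): middle of the free edge of the lid, on its underside (the face that lies on the rim when shut), 150 mm from the hinge axis. Axes as the lid's: x points from the free edge to the hinge, y along the hinge, z out of the lid's outer face (up when shut). When shut, this edge overhangs the box's front wall by 20 mm, so a finger can be under it down to the end.
- soap_left: purple soap bar, 51 x 72 x 27 mm, loose, lying in the box on its floor, left half. Origin: centre of its underside.
- soap_right: cream soap bar, 51 x 72 x 27 mm, loose, lying in the box, right half. Origin: centre of its underside.
- tin: white round salve tin, 59 mm across, 22 mm high, loose on the worktop beside the box (either side). Origin: centre of its underside.
- beaker: small plastic beaker, 44 mm across, 58 mm high, loose on the worktop on the other side of the box. Origin: centre of its underside.

How it is judged:
By the outcome, as a careful person would: the job done as asked, in the order asked, and still so for the second after the job is handed in, with the robot touching nothing.
It also fails if it takes over 42 s, if anything falls off the work surface, if the arm or the gripper's body presses on something with over 40 N, if the wrist force passes 120 N, or if a joint passes its speed limit or range.

### The arm

A 7-joint arm with a two-finger parallel gripper is mounted at the origin on a cart in front of the work surface, level with it; the furniture and walls round the work are solid. World frame = base frame: x ahead of the robot, y to its left, z up, the work surface at z = 0. Lengths are in m, angles in rad, forces in N, time in s.
With the tool pointing down it reaches from about 0.425 to 0.925 m from the base axis. Payload 6.8 kg.
Tool frame: the origin (TCP) lies midway between the tips of the shut fingers; the grasp point (between the pads) lies 19 mm behind it; z points along the fingers, y is the line along which they close (so a half turn about z gives the same grasp; the last joint's range is limited). The gripper opens to 85 mm and grips with 20 to 120 N. Pads are 22 mm wide; open, the fingers measure 114 mm over their backs; the gripper's body (76 mm by 85 mm) begins 54 mm behind the grasp point. The pads swing forward as they close: fully open they stand 13 mm farther back than shut.
Start: joints at [-1.405, 0.477, 0.022, 1.555, -0.011, 1.109, -0.083], TCP at [0.183, 0.65, 0.231] pointing down, gripper open.
Joint ranges: [-2.96, 2.96], [-0.34, 2.1], [-1.41, 1.46], [0.24, 2.44], [-1.37, 4.51], [0.17, 1.92], [-2.96, 2.96]. Speed limits (rad/s): [2.39, 2.39, 3.14, 3.14, 3.14, 3.14, 3.14].

### API

Orientations are given as a unit quaternion [w, x, y, z].
In Python, from station import bot, imaging gives the robot as it stands.
- The arm moves only by the tool move_arm, never from a script. Its argument "commands" is a list that holds one entry, the list of rows, each a list of 7 numbers: the shift along the tool's x, y, z in m, then the turn, a rotation vector about the tool's x, y, z in degrees, then the finger opening in m, from 0 to 0.0854. In form: [[[x, y, z, rx, ry, rz, grip], ...]]. A call has 1 to 20 rows; each row shifts and turns the commanded pose from where the row before left it, along the tool's axes as they then stand; what a row does not reach is not made up. A row lasts 1/8 s, in which the tool goes at most 62.5 mm and 10.7 degrees, less where a joint would pass 70% of its speed; a pose out of reach is approached as far as the arm can. A call is refused whole if a number of a shift passes 0.0625 or a number of a turn 10.7, either way. A call with a gripper value outside its range is refused whole. The fingers move at their own pace and stop on an object; "squeeze" is the grip in N (left out, the last holds). Time passes only in rows, so rows that do not move let the fingers close. It gives the time, the measured TCP pose, the force, the opening and the grip force at its end, in the units of the state.
- bot.get_obs(): the state, without advancing time (a new reading comes with each control period).
- imaging.read_camera(name): name is "side" or "top" or "wrist"; returns the picture (384x512x3 uint8, red, green, blue); there is no depth.
- imaging.calibration(name): a dict with "intrinsics" (3x3 intrinsics, pixels), "extrinsics" (4x4, takes a point from camera to world coordinates); the wrist camera has in their place "mount" (4x4, takes a point from camera to tool coordinates, whose origin is the TCP and whose axes are the flange's). Camera axes: x right, y down, z forward; pixel columns grow to the right and rows downward; lengths in m; the calibration is good to about 2 mm. A picture is of the moment at which its call begins: read the wrist's pose just before it. calibration takes no time and is no camera call.
- bot.hand_in(): hands the job in; it is judged then, once.
The state is a dict: "t": time; "q": joint angles; "joint_vel": joint speeds; "joint_torque": joint torques, N m; "eef_pos": TCP position; "tool_rot": TCP orientation; "contact_force": force on the tool from outside, world axes, zero at the start; "torque": the same for the moment, N m; "gripper_width": opening from 0.0 (shut) to 1.0 (fully open); "grasp_force": force on a finger pad.
Only numpy, scipy, OpenCV 4.12 (cv2) and the standard library are available. Lean on these libraries where they do the work, as an engineer would, in place of code of your own. Each camera call takes 0.05 s, during which the arm holds its last target. There are 200 camera calls.

## Working session

There is one attempt and no reset: what is moved stays moved. The work goes in short steps, Python scripts to look and compute and a tool call to move; the robot and the scene stay as the last step left them, time stands still between calls to the robot, and variables do not carry over. Pictures are saved under pics/ and viewed, at most 10 in all, crops included, and the job is handed in when it is done.

Besides the shell and the picture viewer there is one more tool, called after "Request:" by a JSON object that holds its "fn" and its "kwargs", one argument or row to a line. move_arm: Moves the arm, as the interface text tells. Its arguments: {"type":"object","properties":{"commands":{"type":"array","items":{"type":"array","items":{"type":"array","items":{"type":"number"}}}},"squeeze":{"type":"number"}},"required":["commands"]}

```bash
mkdir -p pics; ls
python3 - <<'E'
from station import bot, imaging
import cv2, numpy as np
np.set_printoptions(precision=4,suppress=True)
print({k:np.round(v,3) for k,v in bot.get_obs().items()})
ims=[]
for n in("side","top"):
    im=imaging.read_camera(n);cv2.imwrite(f"pics/{n}.png",im[:,:,::-1]);c=imaging.calibration(n);print(n,c["intrinsics"],c["extrinsics"])
E
```

```text
pics
{'t': np.float64(0.0), 'q': array([-1.405,  0.478,  0.022,  1.556, -0.011,  1.109, -0.083]), 'joint_vel': array([ 0.001, -0.001,  0.   , -0.002, -0.001,  0.001, -0.001]), 'joint_torque': array([ -0.   , -59.646,   1.608, -28.118,   0.013,   0.01 ,  -0.   ]), 'eef_pos': array([0.182, 0.649, 0.23 ]), 'tool_rot': array([-0.   ,  0.136,  0.991, -0.001]), 'contact_force': array([-0.143, -0.227,  0.291]), 'torque': array([ 0.021,  0.051, -0.038]), 'grasp_force': np.float64(0.0), 'gripper_width': np.float64(1.001)}
side [[356.949    0.     254.1317]
 [  0.     356.949  189.8502]
 [  0.       0.       1.    ]] [[ 0.9369 -0.1973  0.2886  0.2918]
 [-0.3496 -0.5377  0.7672 -0.7645]
 [ 0.0038 -0.8197 -0.5728  0.577 ]
 [ 0.      0.      0.      1.    ]]
top [[384.1364   0.     250.9578]
 [  0.     384.1364 186.943 ]
 [  0.       0.       1.    ]] [[-0.0184 -0.9897  0.142   0.4109]
 [-0.9998  0.0187  0.0011 -0.1214]
 [-0.0037 -0.142  -0.9899  0.9381]
 [ 0.      0.      0.      1.    ]]
```

View pics/side.png

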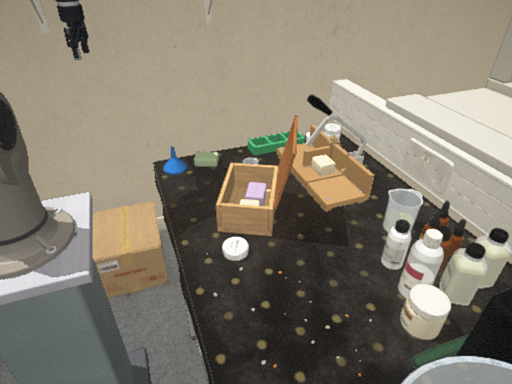

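View pics/top.png

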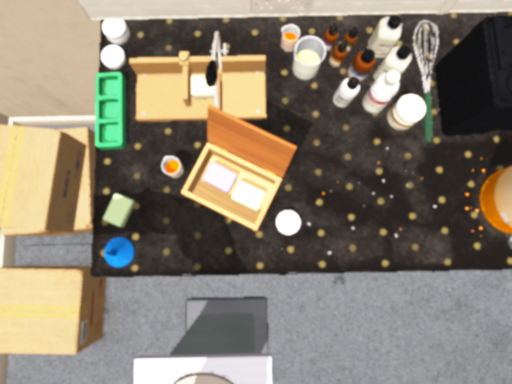

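The side view shows the box at about (248,198), the lid edge-on from (278,190) to (295,118), the tin at (235,248), and a wooden rack with a tap-like part behind the lid. The top view shows the box rim corners at about (183,193), (258,227) and (283,182), with the lid leaning back towards the rack. I'll enlarge both.

Run:
```python
import cv2,numpy as np
a=cv2.imread("pics/top.png")[20:245,120:320];b=cv2.imread("pics/side.png")[85:265,205:385]
a=cv2.resize(a,None,fx=600/225,fy=600/225,interpolation=2)  
cv2.imwrite("pics/a.png",a)
cv2.imwrite("pics/b.png",cv2.resize(b,(600,600),interpolation=2))
```

```text
(no output)
```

View pics/a.png

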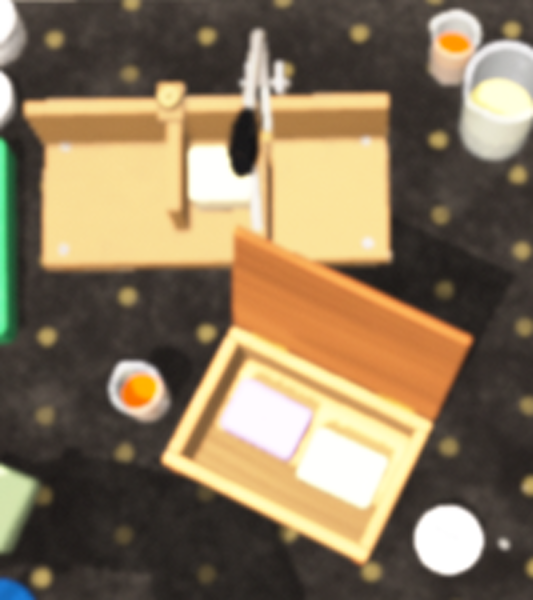

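View pics/b.png

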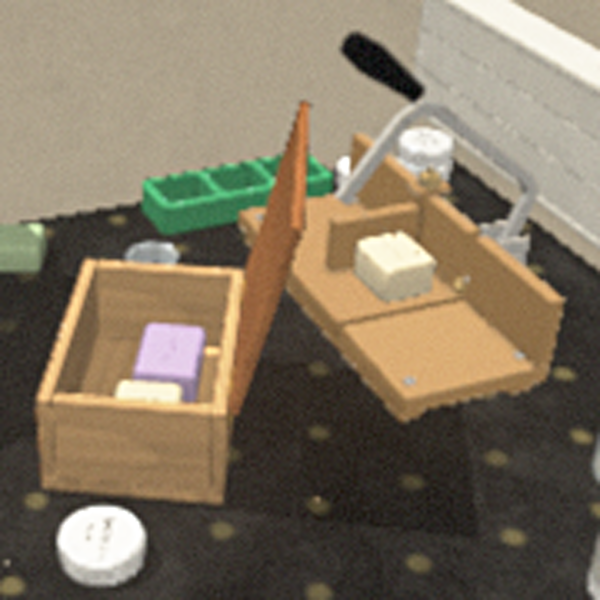

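The crops give the rim corners in top crop pixels: (165,460), (363,562), (432,425) and (236,330). The lid's free edge runs (237,228)–(472,337). The rack's handle stands behind the lid's left part, so its right part is freer. I'll triangulate these.

```bash
cat > h.py <<'E'
import numpy as np
from station import bot, imaging
np.set_printoptions(precision=4,suppress=True)
def ray(n,p):
    c=imaging.calibration(n);E=np.array(c["extrinsics"]);d=E[:3,:3]@np.linalg.inv(c["intrinsics"])@[p[0],p[1],1.]
    return E[:3,3],d/np.linalg.norm(d)
def plane(n,p,z):
    o,d=ray(n,p);return o+d*(z-o[2])/d[2]
def tri(a,b):
    (o,d),(p,e)=ray("top",a),ray("side",b)
    s=np.linalg.lstsq(np.c_[d,-e],p-o,rcond=None)[0]
    x,y=o+s[0]*d,p+s[1]*e;return (x+y)/2,np.linalg.norm(x-y)
T=lambda x,y:(120+x/2.6667,20+y/2.6667)
S=lambda x,y:(205+x/3.3333,85+y/3.3333)
E
python3 - <<'E'
from h import *
P=[plane("top",T(*p),.085) for p in[(165,460),(363,562),(432,425),(236,330)]]
for p in P:print(p)
print([np.linalg.norm(P[i]-P[(i+1)%4]) for i in range(4)])
for p in[S(88,262),S(42,402),S(230,407)]:print("side rim",plane("side",p,.085))
for n,a,b in[("FL",(165,460),(88,262)),("FR",(363,562),(42,402)),("lidL",(237,228),(306,103)),("lidR",(472,337),(300,228)),("handle",(240,145),(390,70)),
("handle tipb",(248,150),(420,92)),("frame top",(258,220),(440,105)),("frameback",(258,35),(535,185)),("rack fr",(390,262),(405,412)),("rack fl",(43,268),(240,212))]:print(n,*tri(T(*a),S(*b)))
print("tin",plane("top",T(448,540),.022),"beak",plane("top",T(135,385),.058))
E
```

```text
[0.5236 0.0345 0.085 ]
[ 0.4354 -0.1301  0.085 ]
[ 0.5491 -0.1906  0.085 ]
[ 0.6346 -0.0254  0.085 ]
[np.float64(0.1867562130838068), np.float64(0.12885890507488698), np.float64(0.18596057457347223), np.float64(0.12617457256768294)]
side rim [0.5254 0.0309 0.085 ]
side rim [ 0.4404 -0.1354  0.085 ]
side rim [ 0.558  -0.1845  0.085 ]
FL [0.5252 0.0347 0.0827] 0.002598943536655245
FR [ 0.4384 -0.1307  0.0818] 0.0060207404438068594
lidL [ 0.6724 -0.0427  0.2297] 0.0004718014417047761
lidR [ 0.5879 -0.2089  0.2299] 0.0008858080558712578
handle [ 0.7315 -0.0484  0.2476] 0.00860899609507982
handle tipb [ 0.7449 -0.0554  0.2288] 0.026233793219739395
frame top [ 0.7186 -0.0743  0.225 ] 0.08127999357188923
frameback [ 0.8815 -0.0507  0.1299] 0.005234847802567154
rack fr [ 0.7138 -0.1616  0.0218] 0.0011438521870513014
rack fl [0.7133 0.1571 0.0311] 0.005238702829829617
tin [ 0.4553 -0.2068  0.022 ] beak [0.594  0.0662 0.058 ]
```

```bash
cat >> h.py <<'E'
from scipy.spatial.transform import Rotation as R, Slerp
HX,HY=.595,-.108; YAW=np.deg2rad(-27.5)
XH=np.array([np.cos(YAW),np.sin(YAW),0]);YH=np.array([-np.sin(YAW),np.cos(YAW),0]);ZH=np.array([0,0,1.])
def W(u,v,z): return np.array([HX,HY,.085])+u*XH+v*YH+z*ZH
def Rt(tau): # tool: z tilted tau towards +u, tool y along +u side
    t=np.sin(tau)*XH-np.cos(tau)*ZH; b=np.cos(tau)*XH+np.sin(tau)*ZH
    return R.from_matrix(np.c_[np.cross(b,t),b,t])
def obs():
    o=bot.get_obs();q=o["tool_rot"];return np.array(o["eef_pos"]),R.from_quat([q[1],q[2],q[3],q[0]]),o
def rows(p,r,wps): # wps: (pos,rot,n,grip)
    out=[]
    for P,Q,n,g in wps:
        sl=Slerp([0,1],R.concatenate([r,Q]))
        for k in range(n):
            a=p+(P-p)*k/n;b=p+(P-p)*(k+1)/n;ra,rb=sl(k/n),sl((k+1)/n)
            out.append([round(float(x),4) for x in ra.inv().apply(b-a)]+[round(float(x),2) for x in (ra.inv()*rb).as_rotvec(degrees=True)]+[g])
        p,r=P,Q
    print(str(out).replace(" ",""))
E
python3 - <<'E'
from h import *
p,r,o=obs()
print(Rt(0).as_matrix(),W(.035,.03,.12))
rows(p,r,[(W(.035,.03,.245),Rt(0),16,.06)])
E
```

```text
[[ 0.4617  0.887   0.    ]
 [ 0.887  -0.4617  0.    ]
 [ 0.      0.     -1.    ]] [ 0.6399 -0.0976  0.205 ]
[[-0.0402,-0.0372,-0.0062,-0.0,0.01,6.36,0.06],[-0.044,-0.0325,-0.0062,-0.0,0.01,6.36,0.06],[-0.0474,-0.0275,-0.0062,-0.0,0.01,6.36,0.06],[-0.0501,-0.022,-0.0062,-0.0,0.01,6.36,0.06],[-0.0522,-0.0163,-0.0062,-0.0,0.01,6.36,0.06],[-0.0537,-0.0105,-0.0062,-0.0,0.01,6.36,0.06],[-0.0546,-0.0044,-0.0062,-0.0,0.01,6.36,0.06],[-0.0547,0.0016,-0.0062,-0.0,0.01,6.36,0.06],[-0.0542,0.0077,-0.0062,-0.0,0.01,6.36,0.06],[-0.053,0.0137,-0.0062,-0.0,0.01,6.36,0.06],[-0.0512,0.0194,-0.0062,-0.0,0.01,6.36,0.06],[-0.0487,0.025,-0.0062,-0.0,0.01,6.36,0.06],[-0.0456,0.0302,-0.0062,-0.0,0.01,6.36,0.06],[-0.042,0.0351,-0.0062,-0.0,0.01,6.36,0.06],[-0.0378,0.0396,-0.0062,-0.0,0.01,6.36,0.06],[-0.0332,0.0435,-0.0062,-0.0,0.01,6.36,0.06]]
```

Request:
{"fn": "move_arm", "kwargs": {
  "commands": [
    [[-0.04,-0.037,-0.006,0,0,6.4,0.06],[-0.044,-0.0325,-0.006,0,0,6.4,0.06],[-0.047,-0.0275,-0.006,0,0,6.4,0.06],[-0.05,-0.022,-0.006,0,0,6.4,0.06],[-0.052,-0.016,-0.006,0,0,6.4,0.06],[-0.054,-0.0105,-0.006,0,0,6.4,0.06],[-0.055,-0.0045,-0.006,0,0,6.4,0.06],[-0.055,0.0015,-0.006,0,0,6.4,0.06]]
  ]
}}

```text
t: 1.1
eef_pos: [0.4108, 0.2741, 0.2793]
tool_rot: [-0.0, 0.553, 0.833, -0.0]
contact_force: [1.0, 0.8, -1.1]
gripper_width: 0.702
grasp_force: 0.0
```

Run:
```python
from h import *
p,r,o=obs();print(o["t"],p,o["tool_rot"],o["q"],o["gripper_width"])
```

```text
1.1 [0.4108 0.2741 0.2793] [-0.0001  0.5526  0.8334 -0.0001] [-1.0331  0.1241  0.3524  1.9383 -0.0485  1.0874 -0.2608] 0.702447000635102
```

Request:
{"fn": "move_arm", "kwargs": {
  "commands": [
    [[-0.054,0.008,-0.006,0,0,6.4,0.06],[-0.053,0.0135,-0.006,0,0,6.4,0.06],[-0.051,0.0195,-0.006,0,0,6.4,0.06],[-0.0485,0.025,-0.006,0,0,6.4,0.06],[-0.0455,0.03,-0.006,0,0,6.4,0.06],[-0.042,0.035,-0.006,0,0,6.4,0.06],[-0.038,0.0395,-0.006,0,0,6.4,0.06],[-0.033,0.0435,-0.006,0,0,5.8,0.06]]
  ]
}}

```text
t: 2.1
eef_pos: [0.6366, -0.0996, 0.3271]
tool_rot: [-0.0, 0.856, 0.518, -0.0]
contact_force: [0.7, 0.1, -0.7]
gripper_width: 0.701
grasp_force: 0.0
```

Run:
```python
from h import *
import cv2
p,r,o=obs();print(o["t"],p,W(.035,.03,.245),(Rt(0).inv()*r).as_rotvec(degrees=True),o["q"],o["gripper_width"])
c=imaging.calibration("wrist");print(c["mount"],c["intrinsics"])
a=imaging.read_camera("wrist");cv2.imwrite("pics/w1.png",a[:,:,::-1])
```

```text
2.1 [ 0.6366 -0.0996  0.3271] [ 0.6399 -0.0976  0.33  ] [0.0306 0.0025 0.1454] [-0.4491  0.4212  0.721   1.5493 -0.2858  1.2797 -0.1713] 0.7009323098227283
[[-0.0009 -0.952  -0.306   0.0783]
 [ 1.     -0.0007 -0.0008 -0.0002]
 [ 0.0006 -0.306   0.952  -0.1437]
 [ 0.      0.      0.      1.    ]] [[331.1498   0.     262.1472]
 [  0.     331.1498 191.08  ]
 [  0.       0.       1.    ]]
```

View pics/w1.png

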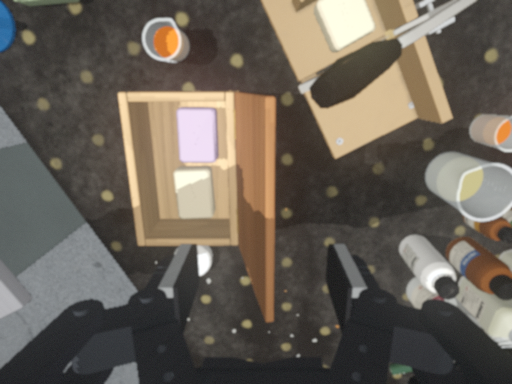

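The wrist view shows the open fingers (tips near (180,270) and (345,270)) straddling the lid. The lid's free edge runs from (275,95) to (272,320), and the rack's black handle is near (355,75). I'll check these points in world coordinates and start a kinematic fit for the tilt reach.

Run:
```python
from h import *
p,r,o=obs();c=imaging.calibration("wrist");M=np.array(c["mount"]);K=np.array(c["intrinsics"])
def wp(px,z):
    d=r.apply(M[:3,:3]@np.linalg.inv(K)@[*px,1]);s=p+r.apply(M[:3,3]);x=s+d*(z-s[2])/d[2]
    e=x-[HX,HY,.085];return x,"u,v",e@XH,e@YH
for n,px,z in[("lid L",(275,96),.230),("lid R",(273,320),.230),("FL",(119,93),.085),("FR",(138,245),.085),("BL",(234,92),.085),("handle tip",(315,95),.25),("handle far",(395,48),.25),("beaker",(160,40),.058)]:print(n,*wp(px,z))
```

```text
lid L [ 0.6796 -0.05    0.23  ] u,v 0.048247998745854635 0.09051616294440101
lid R [ 0.5903 -0.2167  0.23  ] u,v 0.0460026644317883 -0.09857537960266562
FL [0.5306 0.0282 0.085 ] u,v -0.12005259427534139 0.09107267208529032
FR [ 0.4405 -0.1374  0.085 ] u,v -0.12349646892111853 -0.0974620563447028
BL [ 0.6441 -0.0318  0.085 ] u,v 0.00837688529250677 0.09025251468891969
handle tip [ 0.7021 -0.0606  0.25  ] u,v 0.07312907204343239 0.09147724751694773
handle far [ 0.7576 -0.0589  0.25  ] u,v 0.12153666885888047 0.11862740560106151
beaker [0.596 0.058 0.058] u,v -0.07581087101793932 0.14771367873537805
```

```bash
sed -i 's/HX,HY=.595,-.108/HX,HY=.599,-.1135/' h.py
cat >> h.py <<'E'
V=.015
def pose(eu,ez,tau,w,s,back=.006):
    "TCP pose so that front finger's inner face passes point (eu,ez), s behind its tip"
    t=np.array([np.sin(tau),-np.cos(tau)]);b=np.array([np.cos(tau),np.sin(tau)])
    c=np.array([eu,ez])+s*t+b*w/2+back*t
    return W(c[0],V,c[1]),Rt(tau)
E
python3 - <<'E'
from h import *
p,r,o=obs()
P,Q=pose(-.15,.04,np.deg2rad(40),.075,.012);print(P)
rows(p,r,[(P,Q,6,.075)])
E
```

```text
[ 0.5086 -0.0495  0.1353]
[[-0.0016,-0.0238,0.032,-6.62,0.08,-0.11,0.075],[-0.0016,-0.0273,0.029,-6.62,0.08,-0.11,0.075],[-0.0016,-0.0305,0.0257,-6.62,0.08,-0.11,0.075],[-0.0015,-0.0332,0.022,-6.62,0.08,-0.11,0.075],[-0.0015,-0.0355,0.018,-6.62,0.08,-0.11,0.075],[-0.0015,-0.0374,0.0138,-6.62,0.08,-0.11,0.075]]
```

Request:
{"fn": "move_arm", "kwargs": {
  "commands": [
    [[-0.0015,-0.026,0.03,-6.6,0,0,0.075],[-0.0015,-0.03,0.026,-6.6,0,0,0.075],[-0.0015,-0.032,0.023,-6.6,0,0,0.075],[-0.0015,-0.0332,0.022,-6.6,0,0,0.075],[-0.0015,-0.0355,0.018,-6.6,0,0,0.075],[-0.0015,-0.0374,0.0138,-6.6,0,0,0.075],[0,0,0,0,0,0,0.075],[0,0,0,0,0,0,0.075]]
  ]
}}

```text
t: 3.15
eef_pos: [0.5315, -0.0568, 0.1789]
tool_rot: [0.259, 0.821, 0.489, 0.138]
contact_force: [0.2, -0.9, 0.6]
gripper_width: 0.881
grasp_force: 0.0
```

Run:
```python
from h import *
p,r,o=obs();e=p-W(0,0,0);print(o["t"],p,e@XH,e@YH,(Rt(0).inv()*r).as_rotvec(degrees=True),o["q"],o["gripper_width"],o["contact_force"])
```

```text
3.15 [ 0.5315 -0.0568  0.1789] -0.08599451909579714 0.019106256911445137 [-34.0331  -1.8804   0.8852] [-1.1756  0.2459  1.0548  2.3756  0.7498  0.2488 -1.3748] 0.8806329028043074 [ 0.226  -0.904   0.5538]
```

```bash
cat > kin.py <<'E'
from h import *
import itertools
from scipy.optimize import least_squares
QS=np.array([[-1.405,.4775,.022,1.5555,-.011,1.109,-.083],[-1.0331,.1241,.3524,1.9383,-.0485,1.0874,-.2608],[-.4491,.4212,.721,1.5493,-.2858,1.2797,-.1713],[-1.1756,.2459,1.0548,2.3756,.7498,.2488,-1.3748]])
PS=np.array([[.182,.649,.230],[.4108,.2741,.2793],[.6366,-.0996,.3271],[.5315,-.0568,.1789]])
TR=np.array([[0,.136,.991,-.001],[-.0001,.5526,.8334,-.0001],[0,.856,.518,0],[.259,.821,.489,.138]])
RS=R.from_quat(TR[:,[1,2,3,0]])
def fk(q,sg,x):
    f0,f7,d1,a3,d3,a5,d5,a7,d7=x;e=R.from_euler
    p=np.array([0,0,d1]);r=e("Z",f0+sg[0]*q[0])*e("Y",q[1]);p=p+r.apply([a3,0,d3])
    r=r*e("Z",sg[1]*q[2])*e("Y",q[3]);p=p+r.apply([a5,0,d5])
    r=r*e("Z",sg[2]*q[4])*e("Y",q[5]);p=p+r.apply([a7,0,d7])
    return p,r*e("Z",sg[3]*q[6]+f7)
def res(x,sg):
    o=[]
    for q,p,r in zip(QS,PS,RS):
        P,Q=fk(q,sg,x);o+=[*(P-p),*(.3*(r.inv()*Q).as_rotvec())]
    return np.array(o)
def fit():
    best=None
    for sg in itertools.product([1,-1],repeat=4):
        for f7 in(0,1.57,3.1,-1.57):
            for f0 in (0,2.7):
                s=least_squares(res,[f0,f7,.3,0,.4,0,.4,0,.25],args=(sg,),max_nfev=60)
                if best is None or s.cost<best[0]:best=(s.cost,sg,s.x)
    return best
E
python3 - <<'E'
from kin import *
b=fit();print(b);print(res(b[2],b[1]).reshape(4,6))
import json;json.dump([list(b[1]),list(b[2])],open("k.json","w"))
E
```

```text
(np.float64(0.00028317598680575125), (-1, -1, -1, -1), array([-0.09  ,  1.4846,  0.2819, -0.016 ,  0.5393, -0.0294,  0.4575,
       -0.0252,  0.3537]))
[[ 0.0008  0.0073  0.0069 -0.0005  0.      0.0013]
 [-0.0082  0.0081 -0.0007 -0.      0.      0.0011]
 [-0.0067 -0.0044 -0.0047  0.0001  0.      0.0012]
 [ 0.0002 -0.0005 -0.0015  0.0017 -0.0149 -0.0036]]
```

```bash
cat > reach.py <<'E'
from kin import *
import json
SG,X=json.load(open("k.json"))
LO=np.array([-2.96,-.34,-1.41,.24,-1.37,.17,-2.96])+.04;HI=np.array([2.96,2.1,1.46,2.44,4.51,1.92,2.96])-.04
def rot(tau,beta):
    h=np.cos(beta)*XH+np.sin(beta)*YH
    t=np.sin(tau)*h-np.cos(tau)*ZH;b=np.cos(tau)*h+np.sin(tau)*ZH
    return R.from_matrix(np.c_[np.cross(b,t),b,t])
def err(P,Q,seeds=6):
    best=9;rg=np.random.default_rng(0)
    for i in range(seeds):
        q0=QS[3] if i==0 else QS[2] if i==1 else rg.uniform(LO,HI)
        f=lambda q:(lambda a:np.r_[a[0]-P,.3*(Q.inv()*a[1]).as_rotvec()])(fk(q,SG,X))
        s=least_squares(f,np.clip(q0,LO+.01,HI-.01),bounds=(LO,HI),max_nfev=80)
        if s.cost<best:best=s.cost;bq=s.x
    return np.sqrt(2*best),bq
E
python3 - <<'E'
from reach import *
w=.075
for v in(.015,.06):
  for beta in(0,-30,-60,-90,30):
    l=[]
    for tau in(0,15,25,35,45):
        Q=rot(np.deg2rad(tau),np.deg2rad(beta));m=Q.as_matrix()
        c=W(-.15,v,0)+.018*m[:,2]+m[:,1]*w/2
        l.append(round(err(c,Q)[0]*1000,1))
    print(v,beta,l)
E
```

```text
0.015 0 [np.float64(0.0), np.float64(0.0), np.float64(0.0), np.float64(24.0), np.float64(51.5)]
0.015 -30 [np.float64(0.0), np.float64(0.0), np.float64(0.0), np.float64(0.0), np.float64(0.0)]
0.015 -60 [np.float64(0.0), np.float64(0.0), np.float64(0.0), np.float64(0.0), np.float64(0.0)]
0.015 -90 [np.float64(0.0), np.float64(0.0), np.float64(0.0), np.float64(0.0), np.float64(0.0)]
0.015 30 [np.float64(0.0), np.float64(0.0), np.float64(5.1), np.float64(32.0), np.float64(61.8)]
0.06 0 [np.float64(0.5), np.float64(0.0), np.float64(0.0), np.float64(5.1), np.float64(31.5)]
0.06 -30 [np.float64(0.0), np.float64(0.0), np.float64(2.1), np.float64(0.0), np.float64(0.0)]
0.06 -60 [np.float64(0.0), np.float64(0.0), np.float64(0.0), np.float64(0.0), np.float64(0.0)]
0.06 -90 [np.float64(0.0), np.float64(0.0), np.float64(0.0), np.float64(0.0), np.float64(0.0)]
0.06 30 [np.float64(0.0), np.float64(0.0), np.float64(0.0), np.float64(16.6), np.float64(48.8)]
```

Run:
```python
from reach import *
p,r,o=obs();B=np.deg2rad(-30)
Q=rot(0,B)
for u,z in((-.08,.2),(.033,.2),(.033,.115)):print(err(W(u,.015,z),Q)[0])
rows(p,r,[(W(-.07,.015,.2),Q,5,.065),(W(.033,.015,.2),Q,3,.065)])
```

```text
8.845753149048384e-05
9.809507477031521e-10
3.175494794354858e-10
[[-0.0013,0.0145,-0.0158,6.74,-1.41,5.64,0.065],[-0.0004,0.0127,-0.0173,6.74,-1.41,5.64,0.065],[0.0003,0.0105,-0.0187,6.74,-1.41,5.64,0.065],[0.0008,0.0082,-0.0198,6.74,-1.41,5.64,0.065],[0.001,0.0057,-0.0207,6.74,-1.41,5.64,0.065],[0.0172,0.0297,0.0,0.0,0.0,0.0,0.065],[0.0172,0.0297,0.0,0.0,0.0,0.0,0.065],[0.0172,0.0297,0.0,0.0,0.0,0.0,0.065]]
```

Request:
{"fn": "move_arm", "kwargs": {
  "commands": [
    [[-0.001,0.0145,-0.016,6.7,-1.4,5.6,0.065],[0,0.0125,-0.0175,6.7,-1.4,5.6,0.065],[0,0.0105,-0.0185,6.7,-1.4,5.6,0.065],[0.001,0.008,-0.02,6.7,-1.4,5.6,0.065],[0.001,0.006,-0.0205,6.7,-1.4,5.6,0.065],[0.017,0.03,0,0,0,0,0.065],[0.017,0.03,0,0,0,0,0.065],[0.017,0.03,0,0,0,0,0.065],[0,0,0,0,0,0,0.065]]
  ]
}}

```text
t: 4.28
eef_pos: [0.6368, -0.1154, 0.2832]
tool_rot: [0.014, 0.957, 0.288, 0.008]
contact_force: [-0.7, 0.4, -0.3]
gripper_width: 0.76
grasp_force: 0.0
```

Run:
```python
from reach import *
import cv2
p,r,o=obs();e=p-W(0,0,0);Q=rot(0,np.deg2rad(-30))
print(o["t"],e@XH,e@YH,e[2],(Q.inv()*r).as_rotvec(degrees=True),o["q"],o["gripper_width"])
rows(p,r,[(W(.033,.015,.2),Q,1,.065),(W(.033,.015,.115),Q,3,.065)])
a=imaging.read_camera("wrist");cv2.imwrite("pics/w2.png",a[:,:,::-1])
```

```text
4.275 0.03444238322110904 0.015754713520391133 0.19819999574899427 [-1.7766  0.3999 -0.9997] [-0.4313  0.4417  0.7076  1.6229 -0.2895  1.1613 -0.6487] 0.7599449489295236
[[-0.0013,-0.0008,-0.0018,1.78,-0.4,1.0,0.065],[0.0,0.0,0.0283,0.0,0.0,0.0,0.065],[0.0,0.0,0.0283,0.0,0.0,0.0,0.065],[0.0,0.0,0.0283,0.0,0.0,0.0,0.065]]
```

View pics/w2.png

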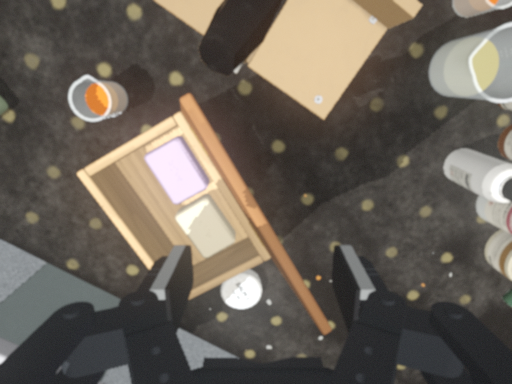

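The lid edge runs (190,97)–(330,330) between the two fingers, and the handle is well clear. I'll lower to straddle the edge without touching it.

Request:
{"fn": "move_arm", "kwargs": {
  "commands": [
    [[-0.001,-0.001,-0.002,1.8,-0.4,1.0,0.065],[0,0,0.028,0,0,0,0.065],[0,0,0.028,0,0,0,0.065],[0,0,0.028,0,0,0,0.065],[0,0,0,0,0,0,0.065]]
  ]
}}

```text
t: 4.95
eef_pos: [0.6314, -0.1124, 0.1991]
tool_rot: [-0.001, 0.96, 0.28, -0.003]
contact_force: [-0.1, 0.9, -0.2]
gripper_width: 0.758
grasp_force: 0.0
```

Run:
```python
from reach import *
import cv2
p,r,o=obs();e=p-W(0,0,0);Q=rot(0,np.deg2rad(-30))
print(o["t"],e@XH,e@YH,e[2],(Q.inv()*r).as_rotvec(degrees=True),o["contact_force"])
rows(p,r,[(W(.008,.015,.115),Q,3,.065),(W(-.030,.015,.115),Q,7,.065)])
a=imaging.read_camera("side")[85:265,205:385];cv2.imwrite("pics/s2.png",cv2.resize(a[:,:,::-1],(600,600),interpolation=2))
```

```text
4.95 0.028233620853515225 0.01597777545997069 0.11408462458949388 [ 0.2556 -0.2719 -0.074 ] [-0.0785  0.871  -0.163 ]
[[-0.0036,-0.0057,-0.0003,-0.09,0.09,0.02,0.065],[-0.0037,-0.0057,-0.0003,-0.09,0.09,0.02,0.065],[-0.0037,-0.0057,-0.0003,-0.09,0.09,0.02,0.065],[-0.0027,-0.0047,0.0,0.0,0.0,0.0,0.065],[-0.0027,-0.0047,0.0,0.0,0.0,0.0,0.065],[-0.0027,-0.0047,0.0,0.0,0.0,0.0,0.065],[-0.0027,-0.0047,0.0,0.0,0.0,0.0,0.065],[-0.0027,-0.0047,0.0,0.0,0.0,0.0,0.065],[-0.0027,-0.0047,0.0,0.0,0.0,0.0,0.065],[-0.0027,-0.0047,0.0,0.0,0.0,0.0,0.065]]
```

View pics/s2.png

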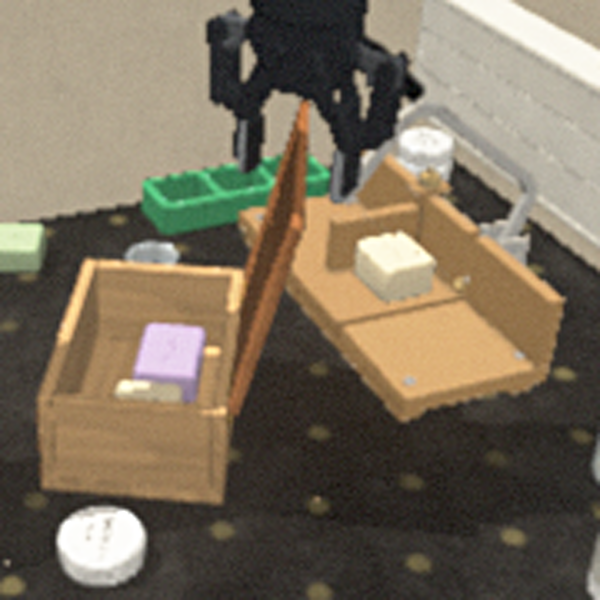

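The front finger is in front of the lid at about (248,165) and the rear finger behind it at about (345,195). Now the slow nudge, then wait for the lid to fall onto the front finger.

Request:
{"fn": "move_arm", "kwargs": {
  "commands": [
    [[-0.0035,-0.006,0,0,0,0,0.065],[-0.0035,-0.006,0,0,0,0,0.065],[-0.0035,-0.006,0,0,0,0,0.065],[-0.0027,-0.0047,0,0,0,0,0.065],[-0.0027,-0.0047,0,0,0,0,0.065],[-0.0027,-0.0047,0,0,0,0,0.065],[-0.0027,-0.0047,0,0,0,0,0.065],[-0.0027,-0.0047,0,0,0,0,0.065],[-0.0027,-0.0047,0,0,0,0,0.065],[-0.0027,-0.0047,0,0,0,0,0.065],[0,0,0,0,0,0,0.065],[0,0,0,0,0,0,0.065],[0,0,0,0,0,0,0.065],[0,0,0,0,0,0,0.065],[0,0,0,0,0,0,0.065],[0,0,0,0,0,0,0.065],[0,0,0,0,0,0,0.065],[0,0,0,0,0,0,0.065]]
  ]
}}

```text
t: 7.25
eef_pos: [0.5809, -0.0863, 0.2004]
tool_rot: [0.0, 0.96, 0.28, -0.002]
contact_force: [-0.3, 0.5, -0.1]
gripper_width: 0.762
grasp_force: 0.0
```

Run:
```python
from reach import *
import cv2
p,r,o=obs();e=p-W(0,0,0);Q=rot(0,np.deg2rad(-30))
print(o["t"],e@XH,e@YH,e[2],(Q.inv()*r).as_rotvec(degrees=True),o["contact_force"],o["torque"])
a=imaging.read_camera("side")[85:265,205:385];cv2.imwrite("pics/s3.png",cv2.resize(a[:,:,::-1],(600,600),interpolation=2))
```

```text
7.25 -0.02859770299089286 0.015825560895212767 0.11538570594081236 [ 0.0408 -0.2057 -0.0231] [-0.2537  0.5453 -0.1019] [-0.0701  0.0123  0.0364]
```

View pics/s3.png

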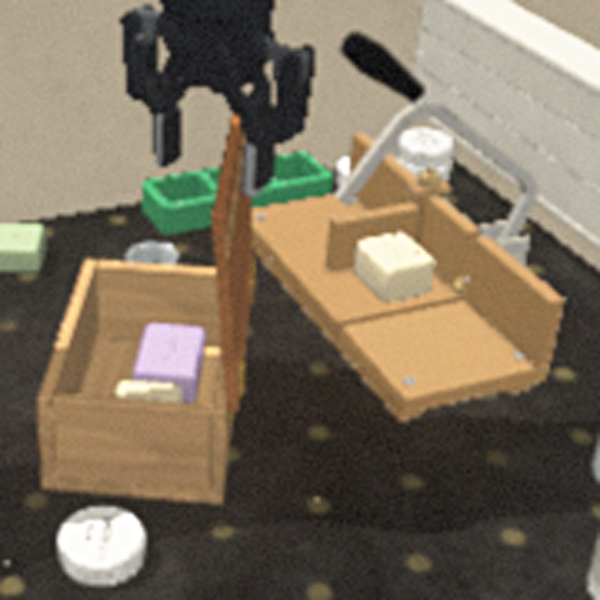

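The lid (near corner (222,215), far corner (238,118)) is close to upright and still near the rear finger, so I'll nudge a bit further.

Request:
{"fn": "move_arm", "kwargs": {
  "commands": [
    [[-0.002,-0.0035,0,0,0,0,0.065],[-0.002,-0.0035,0,0,0,0,0.065],[-0.002,-0.0035,0,0,0,0,0.065],[-0.002,-0.0035,0,0,0,0,0.065],[0,0,0,0,0,0,0.065],[0,0,0,0,0,0,0.065],[0,0,0,0,0,0,0.065],[0,0,0,0,0,0,0.065],[0,0,0,0,0,0,0.065],[0,0,0,0,0,0,0.065]]
  ]
}}

```text
t: 8.55
eef_pos: [0.5667, -0.0788, 0.2004]
tool_rot: [0.0, 0.96, 0.28, -0.002]
contact_force: [0.3, 0.3, 0.7]
gripper_width: 0.764
grasp_force: 0.0
```

```bash
cat > look.py <<'E'
from reach import *
import cv2
def diff(ref):
    "columns of lid-coloured pixels per row in side view around the lid"
    a=imaging.read_camera("side");h=cv2.cvtColor(a,cv2.COLOR_RGB2HSV)[85:215,205:300]
    m=(h[...,0]>5)&(h[...,0]<14)&(h[...,1]>130)
    return a,m
def lid():
    a,m=diff(0);n,l,s,c=cv2.connectedComponentsWithStats(m.astype(np.uint8));k=1+np.argmax(s[1:,4]);m=l==k
    y,x=np.nonzero(m);x=x+205;y=y+85
    print("lid px",len(x),"bbox",x.min(),x.max(),y.min(),y.max(),"top at x",x[y==y.min()].mean())
    # far/left top corner on plane v=.095
    o,d=ray("side",(x[y==y.min()].mean(),y.min()));n0=W(0,0,0);s=(.095-(o-n0)@YH)/(d@YH);e=o+s*d-n0
    print("far corner u,z",e@XH,e[2],"theta",np.arctan2(e[2],-e@XH))
    return a
E
python3 - <<'E'
from look import *
b=cv2.imread("pics/side.png")[:,:,::-1].copy()
p,r,o=obs();e=p-W(0,0,0);print(o["t"],e@XH,e@YH,e[2],o["contact_force"],o["torque"])
cv2.imwrite("pics/s4.png",lid()[:,:,::-1])
imaging.read_camera=lambda n:b
lid()
E
```

```text
8.55 -0.04470593509176701 0.015867243790942172 0.11540494002243555 [0.2512 0.2589 0.7383] [-0.0017  0.0002 -0.0032]
lid px 1041 bbox 248 279 116 207 top at x 259.5
far corner u,z -0.057782506631985434 0.14017953193852706 theta 1.1798140802190167
lid px 690 bbox 274 297 116 208 top at x 296.0
far corner u,z 0.030738404361805145 0.14517308953722335 theta 1.7794508463772245
```

Run:
```python
from look import *
for i in range(3):lid()
p,r,o=obs();print(o["t"],o["contact_force"],o["torque"])
from h import *
# plan
B=np.deg2rad(-30)
def pz(th,s,w=.065,back=.007):
    tau=min(.7*(np.pi/2-th),np.deg2rad(40));Q=rot(tau,B);m=Q.as_matrix()
    return W(-.15*np.cos(th),.015,.15*np.sin(th))-.011*m[:,0]+(s+back)*m[:,2]+m[:,1]*w/2,Q
for th in np.arange(1.1,-.05,-.1):
    P,Q=pz(th,.018);print(round(th,2),err(P,Q,4)[0],P-W(0,0,0)@np.eye(3))
```

```text
lid px 1107 bbox 247 279 116 207 top at x 258.5
far corner u,z -0.060241190829857315 0.1400408349795686 theta 1.1645558607338202
lid px 1124 bbox 245 278 117 207 top at x 257.5
far corner u,z -0.06267748565700529 0.13729140267936224 theta 1.142526292613002
lid px 1187 bbox 245 279 117 207 top at x 256.5
far corner u,z -0.06514399310297407 0.13715130124971375 theta 1.1273650937738637
8.75 [ 0.0164 -1.5473 -0.352 ] [ 0.002  -0.0118 -0.0255]
1.1 3.784495694216255e-08 [-0.0418  0.0061  0.1205]
1.0 1.8450521124796608e-07 [-0.0529  0.0114  0.1158]
0.9 3.2393747444298944e-08 [-0.0634  0.0165  0.1099]
0.8 2.4340870492190948e-08 [-0.0732  0.0213  0.1029]
0.7 3.736975044472466e-08 [-0.0821  0.0258  0.0947]
0.6 3.793049547947025e-09 [-0.0901  0.03    0.0857]
0.5 5.522023536770135e-10 [-0.0971  0.0336  0.0737]
0.4 2.336555351362337e-09 [-0.1029  0.0366  0.0602]
0.3 1.1004406326659564e-08 [-0.1074  0.039   0.0461]
0.2 4.161115510090468e-08 [-0.1107  0.0407  0.0315]
0.1 3.3244823161641286e-06 [-0.1127  0.0418  0.0167]
-0.0 0.0002438913489188351 [-0.1134  0.0421  0.0017]
```

```bash
cat > plan.py <<'E'
from look import *
B=np.deg2rad(-30)
def pt(th,tau,s,w=.065,back=.007):
    Q=rot(tau,B);m=Q.as_matrix()
    return W(-.15*np.cos(th),.015,.15*np.sin(th))-.011*m[:,0]+(s+back)*m[:,2]+m[:,1]*w/2,Q
def seq(l,w=.065): # l: (th,tau_deg,s)
    p,r,o=obs();rows(p,r,[(*pt(a,np.deg2rad(b),s,w),1,w) for a,b,s in l])
E
python3 - <<'E'
from plan import *
p,r,o=obs();P,Q=pt(1.1,0,.011);print(p-P)
f=lambda th:min(np.degrees(.7*(np.pi/2-th)),40)
l=[(1.10-.01*k,f(1.06)*k/4,.011+.0015*k) for k in range(1,5)]
l+=[(th,f(th),min(.018,.017+.0005*i)) for i,th in enumerate(np.arange(1.02,.60,-.035))]
print(len(l),l[-1]);seq(l)
E
```

```text
[ 0.0128  0.0234 -0.0003]
16 (np.float64(0.6349999999999997), np.float64(37.53202600643492), 0.018)
[[-0.024,0.0133,-0.001,-5.17,0.22,0.04,0.065],[-0.0007,0.0005,-0.0009,-5.12,0.0,-0.0,0.065],[-0.0007,0.0006,-0.001,-5.12,0.0,0.0,0.065],[-0.0007,0.0007,-0.0011,-5.12,-0.0,0.0,0.065],[-0.0026,-0.0046,0.0004,-1.6,0.0,0.0,0.065],[-0.0022,-0.004,0.0009,-1.4,-0.0,0.0,0.065],[-0.0022,-0.004,0.0009,-1.4,0.0,-0.0,0.065],[-0.0021,-0.004,0.0005,-1.4,-0.0,-0.0,0.065],[-0.0021,-0.004,0.0006,-1.4,0.0,0.0,0.065],[-0.002,-0.004,0.0006,-1.4,-0.0,-0.0,0.065],[-0.0019,-0.0041,0.0007,-1.4,0.0,0.0,0.065],[-0.0019,-0.0041,0.0007,-1.4,0.0,-0.0,0.065],[-0.0018,-0.0041,0.0008,-1.4,-0.0,0.0,0.065],[-0.0017,-0.0041,0.0008,-1.4,0.0,0.0,0.065],[-0.0017,-0.0041,0.0009,-1.4,-0.0,0.0,0.065],[-0.0016,-0.0041,0.0009,-1.4,0.0,-0.0,0.065]]
```

```bash
sed -i 's/np.cos(th),.015,/np.cos(th),.042,/' plan.py
python3 - <<'E'
from plan import *
p,r,o=obs();P,Q=pt(1.1,0,.011);print(p-P)
f=lambda th:min(np.degrees(.7*(np.pi/2-th)),40)
l=[(1.10-.01*k,f(1.06)*k/4,.011+.0015*k) for k in range(1,5)]
l+=[(th,f(th),min(.018,.017+.0005*i)) for i,th in enumerate(np.arange(1.02,.60,-.035))]
seq(l)
print([round(err(*pt(t,np.deg2rad(f(t)),.018))[0],4) for t in(1,.6,.3,0)])
E
```

```text
[ 0.0003 -0.0006 -0.0003]
[[-0.0007,-0.0002,-0.0011,-5.17,0.22,0.04,0.065],[-0.0007,0.0005,-0.0009,-5.12,0.0,-0.0,0.065],[-0.0007,0.0006,-0.001,-5.12,0.0,0.0,0.065],[-0.0007,0.0007,-0.0011,-5.12,-0.0,0.0,0.065],[-0.0026,-0.0046,0.0004,-1.6,0.0,0.0,0.065],[-0.0022,-0.004,0.0009,-1.4,-0.0,0.0,0.065],[-0.0022,-0.004,0.0009,-1.4,0.0,-0.0,0.065],[-0.0021,-0.004,0.0005,-1.4,-0.0,-0.0,0.065],[-0.0021,-0.004,0.0006,-1.4,0.0,0.0,0.065],[-0.002,-0.004,0.0006,-1.4,-0.0,-0.0,0.065],[-0.0019,-0.0041,0.0007,-1.4,0.0,0.0,0.065],[-0.0019,-0.0041,0.0007,-1.4,0.0,-0.0,0.065],[-0.0018,-0.0041,0.0008,-1.4,-0.0,0.0,0.065],[-0.0017,-0.0041,0.0008,-1.4,0.0,0.0,0.065],[-0.0017,-0.0041,0.0009,-1.4,-0.0,0.0,0.065],[-0.0016,-0.0041,0.0009,-1.4,0.0,-0.0,0.065]]
[np.float64(0.0), np.float64(0.0), np.float64(0.0), np.float64(0.0)]
```

Request:
{"fn": "move_arm", "kwargs": {
  "commands": [
    [[0,0,0,0,0,0,0.065],[0,0,0,0,0,0,0.065],[-0.0007,0,-0.001,-5.1,0,0,0.065],[-0.0007,0.0005,-0.001,-5.1,0,0,0.065],[-0.0007,0.0005,-0.001,-5.1,0,0,0.065],[-0.0007,0.0007,-0.001,-5.1,0,0,0.065],[-0.0026,-0.0046,0.0004,-1.6,0,0,0.065],[-0.0022,-0.004,0.0009,-1.4,0,0,0.065],[-0.0022,-0.004,0.0009,-1.4,0,0,0.065],[-0.0021,-0.004,0.0005,-1.4,0,0,0.065]]
  ]
}}

```text
t: 10.0
eef_pos: [0.5495, -0.0739, 0.1959]
tool_rot: [0.218, 0.935, 0.273, 0.062]
contact_force: [-0.1, 1.0, -0.7]
gripper_width: 0.763
grasp_force: 0.2
```

Run:
```python
from plan import *
p,r,o=obs();P,Q=pt(.915,np.radians(26.3),.018);print(o["t"],p-P,(Q.inv()*r).as_rotvec(degrees=True),o["contact_force"],o["q"])
a=lid();cv2.imwrite("pics/s5.png",cv2.resize(a[85:265,205:385,::-1],(600,600),interpolation=2))
f=lambda th:min(np.degrees(.7*(np.pi/2-th)),40)
seq([(th,f(th),.018) for th in np.arange(.88,.38,-.035)])
```

```text
10.0 [-0.0001 -0.      0.    ] [ 0.1069 -0.148  -0.1078] [-0.1231  1.019  -0.6753] [-1.0464  0.3695  1.0068  2.1349  0.1729  0.5993 -1.2401]
lid px 1507 bbox 233 280 121 207 top at x 247.0
far corner u,z -0.08874849957765328 0.12523134339116787 theta 0.9542709691542095
[[-0.0015,-0.0027,0.0003,-1.51,0.21,0.2,0.065],[-0.002,-0.004,0.0006,-1.4,-0.0,-0.0,0.065],[-0.0019,-0.0041,0.0007,-1.4,-0.0,0.0,0.065],[-0.0019,-0.0041,0.0007,-1.4,0.0,-0.0,0.065],[-0.0018,-0.0041,0.0008,-1.4,-0.0,-0.0,0.065],[-0.0017,-0.0041,0.0008,-1.4,0.0,0.0,0.065],[-0.0017,-0.0041,0.0009,-1.4,-0.0,0.0,0.065],[-0.0016,-0.0041,0.0009,-1.4,0.0,0.0,0.065],[-0.0015,-0.0041,0.001,-1.4,0.0,0.0,0.065],[-0.0014,-0.0042,0.0012,-1.06,-0.0,0.0,0.065],[-0.0014,-0.0047,0.0019,0.0,0.0,0.0,0.065],[-0.0013,-0.0046,0.0021,0.0,0.0,0.0,0.065],[-0.0012,-0.0046,0.0022,0.0,0.0,0.0,0.065],[-0.0011,-0.0045,0.0024,0.0,0.0,0.0,0.065],[-0.001,-0.0045,0.0025,0.0,0.0,0.0,0.065]]
```

View pics/s5.png

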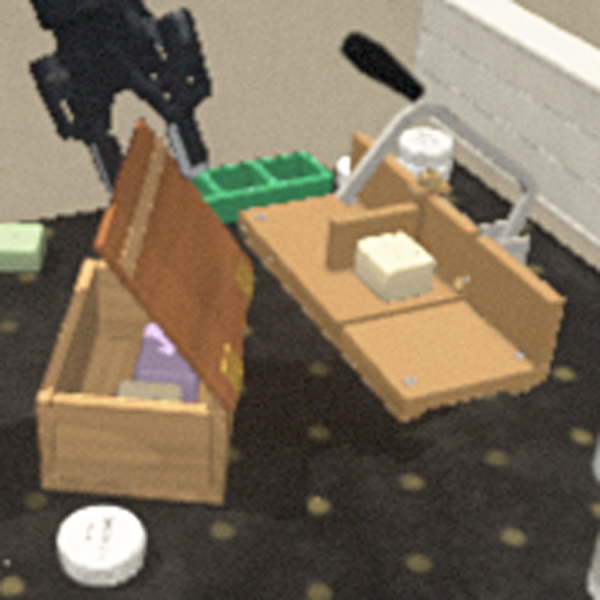

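The lid has been caught and rests on the front finger at about 0.93 rad, with the rear finger clear behind it. I'll continue lowering.

Request:
{"fn": "move_arm", "kwargs": {
  "commands": [
    [[-0.0015,-0.0027,0.0003,-1.5,0.2,0.2,0.065],[-0.002,-0.004,0.0006,-1.4,0,0,0.065],[-0.0019,-0.0041,0.0007,-1.4,0,0,0.065],[-0.0019,-0.0041,0.0007,-1.4,0,0,0.065],[-0.0018,-0.0041,0.0008,-1.4,0,0,0.065],[-0.0017,-0.0041,0.0008,-1.4,0,0,0.065],[-0.0017,-0.0041,0.0009,-1.4,0,0,0.065],[-0.0016,-0.0041,0.0009,-1.4,0,0,0.065],[-0.0015,-0.0041,0.001,-1.4,0,0,0.065],[-0.0014,-0.0042,0.0012,-1.0,0,0,0.065],[-0.0014,-0.0047,0.0019,0,0,0,0.065],[-0.0013,-0.0046,0.0021,0,0,0,0.065],[-0.0012,-0.0046,0.0022,0,0,0,0.065],[-0.0011,-0.0045,0.0024,0,0,0,0.065],[-0.001,-0.0045,0.0025,0,0,0,0.065]]
  ]
}}

```text
t: 11.92
eef_pos: [0.509, -0.0532, 0.1444]
tool_rot: [0.327, 0.903, 0.262, 0.096]
contact_force: [-2.1, 0.7, 0.6]
gripper_width: 0.758
grasp_force: 0.7
```

Run:
```python
from plan import *
p,r,o=obs();P,Q=pt(.39,np.radians(40),.018);print(o["t"],p-P,(Q.inv()*r).as_rotvec(degrees=True),o["contact_force"],o["q"])
a=lid();cv2.imwrite("pics/s6.png",cv2.resize(a[85:265,205:385,::-1],(600,600),interpolation=2))
seq([(th,40,.018) for th in np.arange(.36,.05,-.03)])
seq([(.03,40,.015)])
```

```text
11.925 [ 0.0009 -0.0006  0.0006] [0.1558 0.0083 0.106 ] [-2.1223  0.6521  0.5629] [-1.3351  0.6464  1.168   2.3358  0.2565  0.329  -1.5562]
lid px 2091 bbox 212 279 141 207 top at x 228.5
far corner u,z -0.13746622099403996 0.06682294076423324 theta 0.45246949582502854
[[-0.001,-0.0043,0.002,-0.16,0.02,-0.06,0.065],[-0.0008,-0.0037,0.0024,0.0,0.0,0.0,0.065],[-0.0007,-0.0037,0.0025,0.0,0.0,0.0,0.065],[-0.0006,-0.0036,0.0026,0.0,0.0,0.0,0.065],[-0.0006,-0.0036,0.0027,0.0,0.0,0.0,0.065],[-0.0005,-0.0035,0.0028,0.0,0.0,0.0,0.065],[-0.0004,-0.0034,0.0029,0.0,0.0,0.0,0.065],[-0.0004,-0.0033,0.003,0.0,0.0,0.0,0.065],[-0.0003,-0.0033,0.0031,0.0,0.0,0.0,0.065],[-0.0002,-0.0032,0.0032,0.0,0.0,0.0,0.065],[-0.0002,-0.0031,0.0032,0.0,0.0,0.0,0.065]]
[[-0.0058,-0.0417,0.0308,-0.16,0.02,-0.06,0.065]]
```

Request:
{"fn": "move_arm", "kwargs": {
  "commands": [
    [[-0.001,-0.0043,0.002,0,0,0,0.065],[-0.0008,-0.0037,0.0024,0,0,0,0.065],[-0.0007,-0.0037,0.0025,0,0,0,0.065],[-0.0006,-0.0036,0.0026,0,0,0,0.065],[-0.0006,-0.0036,0.0027,0,0,0,0.065],[-0.0005,-0.0035,0.0028,0,0,0,0.065],[-0.0004,-0.0034,0.0029,0,0,0,0.065],[-0.0004,-0.0033,0.003,0,0,0,0.065],[-0.0003,-0.0033,0.0031,0,0,0,0.065],[-0.0002,-0.0032,0.0032,0,0,0,0.065],[-0.0002,-0.0031,0.0032,0,0,0,0.065]]
  ]
}}

```text
t: 13.35
eef_pos: [0.4992, -0.0473, 0.0963]
tool_rot: [0.327, 0.903, 0.263, 0.096]
contact_force: [-2.9, 1.1, -1.0]
gripper_width: 0.76
grasp_force: 1.4
```

Run:
```python
from plan import *
p,r,o=obs();P,Q=pt(.06,np.radians(40),.018);print(o["t"],p-P,(Q.inv()*r).as_rotvec(degrees=True),o["contact_force"],o["q"],o["grasp_force"])
a=lid();cv2.imwrite("pics/s7.png",cv2.resize(a[85:265,205:385,::-1],(600,600),interpolation=2))
seq([(th,40,.018) for th in(.045,.03,.015,0,-.015,-.03,-.045,-.06)])
```

```text
13.35 [0.0009 0.0002 0.0006] [0.1401 0.0494 0.0881] [-2.9395  1.1025 -1.0385] [-1.2844  0.746   1.0689  2.3719  0.2157  0.22   -1.6129] 1.4140159310773015
lid px 1865 bbox 207 278 157 207 top at x 233.0
far corner u,z -0.12710260951688473 0.02019078921383878 theta 0.15753790820443694
[[-0.0007,-0.0018,0.0017,-0.14,-0.02,-0.06,0.065],[-0.0,-0.0015,0.0017,0.0,0.0,0.0,0.065],[-0.0,-0.0015,0.0017,0.0,0.0,0.0,0.065],[-0.0,-0.0015,0.0017,0.0,0.0,0.0,0.065],[0.0,-0.0014,0.0017,0.0,0.0,0.0,0.065],[0.0,-0.0014,0.0018,0.0,0.0,0.0,0.065],[0.0,-0.0014,0.0018,0.0,0.0,0.0,0.065],[0.0001,-0.0014,0.0018,0.0,0.0,0.0,0.065]]
```

View pics/s7.png

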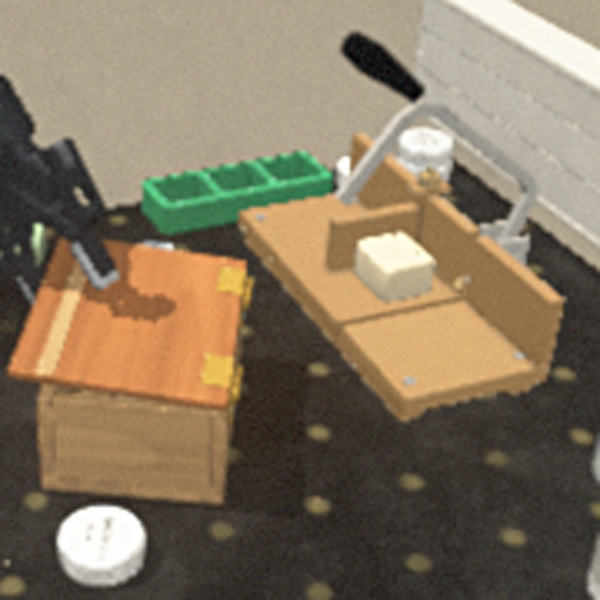

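The lid is nearly shut on the finger: its near corner is at crop (12,372), and there is a small gap over the rim. I'll continue slowly, using numbers only from here.

Request:
{"fn": "move_arm", "kwargs": {
  "commands": [
    [[-0.0003,-0.0016,0.0017,0,0,0,0.065],[0,-0.0015,0.0017,0,0,0,0.065],[0,-0.0015,0.0017,0,0,0,0.065],[0,-0.0015,0.0017,0,0,0,0.065],[0,-0.0014,0.0017,0,0,0,0.065]]
  ]
}}

```text
t: 14.02
eef_pos: [0.4985, -0.0473, 0.085]
tool_rot: [0.327, 0.903, 0.263, 0.096]
contact_force: [-2.3, 3.7, -1.5]
gripper_width: 0.76
grasp_force: 1.9
```

```bash
cat >> plan.py <<'E'
def near():
    a,m=diff(0);n,l,s,c=cv2.connectedComponentsWithStats(m.astype(np.uint8));m=l==1+np.argmax(s[1:,4])
    y,x=np.nonzero(m);y,x=y+85,x+205;i=x<=x.min()+1
    o,d=ray("side",(x.min(),y[i].mean()));n0=W(0,0,0);s=(-.095-(o-n0)@YH)/(d@YH);e=o+s*d-n0
    print("near corner px",x.min(),y[i].mean(),"u,z",e@XH,e[2]);return a
E
python3 - <<'E'
from plan import *
a=cv2.imread("pics/s7.png")
p,r,o=obs();P,Q=pt(-.015,np.radians(40),.018);print(o["t"],p-P,o["contact_force"],o["q"],o["grasp_force"])
near()
E
```

```text
14.025 [0.0004 0.0002 0.0006] [-2.3464  3.7172 -1.5374] [-1.2673  0.7689  1.0432  2.3757  0.2167  0.1954 -1.6336] 1.8914075335487723
near corner px 207 199.0 u,z -0.15315678383739117 0.018159090548429416
```

Run:
```python
from plan import *
seq([(-.015-.012*k,40-1.2*k,.018) for k in range(1,9)])
for k in(4,8):e,q=err(*pt(-.015-.012*k,np.radians(40-1.2*k),.018));print(e,q)
```

```text
[[-0.0004,-0.002,0.0023,1.05,-0.02,-0.07,0.065],[0.0,-0.0016,0.0021,1.2,-0.0,-0.0,0.065],[0.0,-0.0016,0.0021,1.2,-0.0,0.0,0.065],[0.0001,-0.0015,0.0022,1.2,-0.0,-0.0,0.065],[0.0001,-0.0015,0.0022,1.2,0.0,-0.0,0.065],[0.0001,-0.0014,0.0022,1.2,0.0,-0.0,0.065],[0.0001,-0.0014,0.0023,1.2,-0.0,-0.0,0.065],[0.0001,-0.0013,0.0023,1.2,-0.0,0.0,0.065]]
9.431475222888597e-10 [-1.3543  0.8603  1.2019  2.3884 -0.891   0.2511 -0.5398]
7.531788358708045e-09 [-1.2232  0.726   1.078   2.3756 -0.6157  0.2157 -0.7426]
```

Request:
{"fn": "move_arm", "kwargs": {
  "commands": [
    [[-0.0003,-0.002,0.0022,1.1,0,0,0.065],[0,-0.0016,0.0021,1.2,0,0,0.065],[0,-0.0016,0.0021,1.2,0,0,0.065],[0,-0.0015,0.0022,1.2,0,0,0.065]]
  ]
}}

```text
t: 14.58
eef_pos: [0.4984, -0.0484, 0.0745]
tool_rot: [0.289, 0.916, 0.265, 0.085]
contact_force: [-0.2, -0.1, 0.9]
gripper_width: 0.764
grasp_force: 0.1
```

Run:
```python
from plan import *
p,r,o=obs();P,Q=pt(-.063,np.radians(35.2),.018);print(o["t"],p-P,o["contact_force"],o["q"],o["grasp_force"])
near()
```

```text
14.575 [ 0.0001 -0.0008  0.0007] [-0.2159 -0.1235  0.9009] [-1.1683  0.6918  0.9669  2.3604  0.2218  0.2097 -1.5877] 0.06605879782000557
near corner px 220 201.33333333333334 u,z -0.12381362852817061 0.014453329741338963
```

The force has dropped to zero, so the lid appears to be resting on the rim. I'll back off slightly from the edge, then check.

Request:
{"fn": "move_arm", "kwargs": {
  "commands": [
    [[0,-0.003,-0.001,0,0,0,0.065],[0,-0.003,-0.001,0,0,0,0.065],[0,-0.003,-0.002,0,0,0,0.065],[0,0,0,0,0,0,0.065]]
  ]
}}

```text
t: 15.12
eef_pos: [0.493, -0.0391, 0.0723]
tool_rot: [0.29, 0.915, 0.267, 0.085]
contact_force: [0.5, -0.1, 0.0]
gripper_width: 0.763
grasp_force: 0.0
```

Run:
```python
from plan import *
p,r,o=obs();e=p-W(0,0,0);print(o["t"],e@XH,e@YH,e[2],o["contact_force"],o["q"],o["grasp_force"])
a=near()
h=cv2.cvtColor(a,cv2.COLOR_RGB2HSV)
# near-side end of the lid: column 232, rows
for x in(214,222,232,262):print(x,[(y,*map(int,h[y,x])) for y in range(192,212,2)])
```

```text
15.125 -0.1284100288720866 0.017034930848853706 -0.01267126988941493 [ 0.5319 -0.0877  0.0198] [-1.1963  0.6986  0.968   2.3673  0.2126  0.2138 -1.6017] 0.0
near corner px 207 200.3 u,z -0.1534238141287201 0.014517629305656268
214 [(192, 13, 153, 221), (194, 13, 158, 214), (196, 13, 155, 210), (198, 12, 155, 210), (200, 12, 148, 212), (202, 13, 160, 169), (204, 15, 96, 85), (206, 6, 52, 69), (208, 15, 40, 76), (210, 18, 34, 74)]
222 [(192, 21, 92, 245), (194, 19, 113, 232), (196, 14, 137, 217), (198, 12, 152, 216), (200, 13, 162, 216), (202, 13, 154, 191), (204, 16, 137, 143), (206, 15, 114, 161), (208, 15, 114, 163), (210, 15, 108, 160)]
232 [(192, 13, 155, 219), (194, 13, 155, 221), (196, 13, 150, 223), (198, 13, 155, 222), (200, 13, 155, 225), (202, 13, 152, 236), (204, 13, 154, 141), (206, 16, 119, 156), (208, 16, 114, 164), (210, 15, 112, 161)]
262 [(192, 14, 155, 230), (194, 13, 157, 229), (196, 14, 153, 229), (198, 13, 157, 228), (200, 13, 154, 229), (202, 13, 151, 231), (204, 13, 157, 233), (206, 13, 158, 163), (208, 15, 118, 166), (210, 16, 114, 161)]
```

Request:
{"fn": "move_arm", "kwargs": {
  "commands": [
    [[0,-0.006,-0.004,0,0,0,0.065],[0,-0.006,-0.006,0,0,0,0.065],[0,-0.004,-0.015,0,0,0,0.065],[0,0,-0.02,2,0,0,0.065],[0,0,-0.03,4,0,0,0.065],[0,0,-0.04,5,0,0,0.065],[0,0,-0.04,5,0,0,0.065],[0,0,-0.04,5,0,0,0.065],[0,0,-0.03,5,0,0,0.065],[0,0,0,0,0,0,0.065],[0,0,0,0,0,0,0.065]]
  ]
}}

```text
t: 16.55
eef_pos: [0.4321, 0.0549, 0.2626]
tool_rot: [0.077, 0.957, 0.279, 0.022]
contact_force: [1.1, 1.1, 0.3]
gripper_width: 0.759
grasp_force: 0.0
```

Run:
```python
from plan import *
p,r,o=obs();e=p-W(0,0,0);print(o["t"],p,e@XH,e@YH,e[2],o["contact_force"],np.abs(o["joint_vel"]).max())
a=near();h=cv2.cvtColor(a,cv2.COLOR_RGB2HSV)
for x in(214,222,232,262):print(x,[(y,*map(int,h[y,x])) for y in range(200,209)])
t=imaging.read_camera("top");h=cv2.cvtColor(t,cv2.COLOR_RGB2HSV)
def blob(m,z,n,cam):
    k,l,s,c=cv2.connectedComponentsWithStats(m.astype(np.uint8));i=1+np.argmax(s[1:,4]);print(n,s[i],plane(cam,c[i],z))
m=np.zeros(h.shape[:2],bool);m[190:240,270:310]=(h[190:240,270:310,2]>200)&(h[190:240,270:310,1]<40);blob(m,.022,"tin","top")
m[:]=0;m[140:190,150:195]=(h[140:190,150:195,1]>150)&(h[140:190,150:195,2]>150);blob(m,.03,"beaker orange","top")
o0=cv2.cvtColor(cv2.imread("pics/top.png"),cv2.COLOR_BGR2HSV)
m[:]=0;m[190:240,270:310]=(o0[190:240,270:310,2]>200)&(o0[190:240,270:310,1]<40);blob(m,.022,"tin0","top")
m[:]=0;m[140:190,150:195]=(o0[140:190,150:195,1]>150)&(o0[140:190,150:195,2]>150);blob(m,.03,"beaker0","top")
```

```text
16.55 [0.4321 0.0549 0.2626] -0.22578109364062898 0.07236768249644872 0.17759110232560393 [1.1028 1.149  0.3088] 0.04201352874056157
near corner px 207 199.75 u,z -0.15331066730495843 0.01606059947364931
214 [(200, 13, 153, 210), (201, 12, 151, 220), (202, 13, 155, 171), (203, 13, 140, 124), (204, 16, 87, 79), (205, 11, 42, 67), (206, 16, 51, 65), (207, 15, 46, 77), (208, 13, 52, 78)]
222 [(200, 13, 152, 223), (201, 12, 161, 223), (202, 12, 151, 189), (203, 14, 150, 143), (204, 13, 128, 146), (205, 16, 120, 161), (206, 16, 118, 160), (207, 17, 114, 163), (208, 16, 118, 168)]
232 [(200, 13, 153, 225), (201, 13, 153, 228), (202, 14, 155, 236), (203, 13, 153, 195), (204, 13, 145, 141), (205, 14, 126, 148), (206, 16, 116, 152), (207, 16, 117, 157), (208, 16, 118, 160)]
262 [(200, 13, 152, 149), (201, 13, 151, 147), (202, 13, 152, 149), (203, 13, 150, 155), (204, 13, 154, 151), (205, 13, 151, 159), (206, 13, 147, 151), (207, 12, 143, 137), (208, 16, 116, 160)]
tin [276 210  25  25 509] [ 0.4566 -0.2064  0.022 ]
beaker orange [183 165  12  25 176] [0.5597 0.025  0.03  ]
tin0 [276 210  25  25 501] [ 0.4566 -0.2064  0.022 ]
beaker0 [166 161  13  12 118] [0.5952 0.0698 0.03  ]
```

Run:
```python
from plan import *
t=imaging.read_camera("top")
for a in(t,cv2.imread("pics/top.png")[:,:,::-1]):
    h=cv2.cvtColor(np.ascontiguousarray(a),cv2.COLOR_RGB2HSV)[155:178,160:181];m=(h[...,1]>150)&(h[...,2]>150);y,x=np.nonzero(m);print(len(x),x.mean()+160,y.mean()+155)
print(bot.hand_in())
```

```text
112 171.53571428571428 166.1875
118 171.59322033898306 166.21186440677965
the job is handed in; nothing more can be done
None
```

The lid was nudged from behind, caught on the front finger, lowered until it came to rest with no load on the finger, and the hand moved clear. The tin and beaker measured unmoved, the soaps were never touched, and the job was handed in at about 17 s.

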